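Close a row of flip-top vials with a fingertip

TASK

Five flip-top vials stand open in a row in the loose aluminium block. Run the closed fingertips lightly along the row, from the end with the dark screw head (the side the hinges are on) to the other end, so that each lid in turn is folded over and lies shut on its own vial. Only touch: do not lift or shift the block, press hard on it, or disturb the two bottles and the timer beside it; finish clear of everything.

Things in the scene. Friction and masses are not known exactly. Their poses are not given: they have to be found in the camera images.
- block: Loose bright aluminium block, 224 long (its x) x 48 wide (its y) x 40 mm high, 0.9 kg, flat on the worktop; origin at the centre of its underside, z up. Five clear vials are fixed in it along its x axis, at x = -80, -40, 0, 40, 80 mm, y = 0. A flat dark screw head 9 mm wide on its top at x = -104 mm marks the -x end, where the pass begins; the pass runs towards +x.
- rim_first (a point): Centre of the mouth of the first vial (25 mm diameter, next to the screw head), at block x = -80, y = 0, z = 66 mm. Every vial has a white lid hinged on its -x side: hinge line along block y, 14.5 mm from the vial's centre, at rim height. A lid reaches 32 mm from its hinge, is 27 mm wide and 4 mm thick: shut, its top is 70 mm above the worktop; standing open, its end about 98 mm.
- rim_last (a point): Centre of the mouth of the last (fifth) vial, at block x = +80, y = 0, z = 66 mm, 160 mm from the first; its axes are the block's.
- lid1 (a joint): Hinge of the lid of vial 1 (counted from the screw head; block x = -80 mm), in rad: 0 shut, flat on the rim; 1.57 standing upright; stops at 1.9. Stays where it is left; about 6 mN m of friction, so a push of 1 to 2 N near the hinge towards block +x folds it down.
- lid2 (a joint): Hinge of the lid of vial 2 (counted from the screw head; block x = -40 mm), in rad: 0 shut, flat on the rim; 1.57 standing upright; stops at 1.9. Stays where it is left; about 6 mN m of friction, so a push of 1 to 2 N near the hinge towards block +x folds it down.
- lid3 (a joint): Hinge of the lid of vial 3 (counted from the screw head; block x = 0 mm), in rad: 0 shut, flat on the rim; 1.57 standing upright; stops at 1.9. Stays where it is left; about 6 mN m of friction, so a push of 1 to 2 N near the hinge towards block +x folds it down.
- lid4 (a joint): Hinge of the lid of vial 4 (counted from the screw head; block x = 40 mm), in rad: 0 shut, flat on the rim; 1.57 standing upright; stops at 1.9. Stays where it is left; about 6 mN m of friction, so a push of 1 to 2 N near the hinge towards block +x folds it down.
- lid5 (a joint): Hinge of the lid of vial 5 (counted from the screw head; block x = 80 mm), in rad: 0 shut, flat on the rim; 1.57 standing upright; stops at 1.9. Stays where it is left; about 6 mN m of friction, so a push of 1 to 2 N near the hinge towards block +x folds it down.
- bottle: White-capped bottle, 45 mm diameter, 90 mm high, standing beside the block; a bystander. Origin at the centre of its underside.
- bottle_b: Second such bottle, 45 mm diameter, 90 mm high; a bystander. Origin at the centre of its underside.
- timer: Flat white countdown timer, 60 x 66 x 21 mm, lying beside the block; a bystander. Origin at the centre of its underside.

How it is judged:
By the outcome, as a careful person would: the job done as asked, in the order asked, and still so for the second after the job is handed in, with the robot touching nothing.
It also fails if it takes over 43 s, if anything falls off the work surface, if the arm or the gripper's body presses on something with over 40 N, if the wrist force passes 120 N, or if a joint passes its speed limit or range.

ROBOT

A 6-joint arm with a two-finger parallel gripper is mounted at the origin on the work surface; the furniture and walls round the work are solid. World frame = base frame: x ahead of the robot, y to its left, z up, the work surface at z = 0. Lengths are in m, angles in degrees, forces in N, time in s.
With the tool pointing down it reaches from about 0.25 to 0.725 m from the base axis. Payload 9.7 kg.
Tool frame: the origin (TCP) lies at the very end of the fingers, on their centre line; the grasp point (between the pads) lies 19 mm behind it; y points along the fingers, x is the direction in which the jaws open and shut, and the axes are right-handed (so a half turn about y gives the same grasp; the last joint's range is limited). The gripper opens to 85 mm and grips with 20 to 120 N. Pads are 22 mm wide; open, the fingers measure 114 mm over their backs; the gripper's body (76 mm by 85 mm) begins 54 mm behind the grasp point. The pads swing forward as they close: fully open they stand 13 mm farther back than shut.
Start: joints at [-75, 4.979, 10.078, 95.1, 0, 90], TCP at [0.142, -0.531, 0.231] pointing down, gripper open.
Joint ranges: [-179.16, 179.16], [-48.56, 103.87], [-65.8, 70.77], [-126.05, 130.52], [-82.76, 87.17], [-180, 180]. Speed limits (degrees/s): [127.2, 127.2, 147.25, 180, 180, 180].

INTERFACE

Orientations are given as [roll, pitch, yaw] about the fixed x, y, z axes, in that order (R = Rz(yaw) Ry(pitch) Rx(roll)).
In Python, from workcell import bot gives the robot as it stands.
- The arm moves only by the shell command python3 -m jog 'ROWS' [FORCE]. ROWS is JSON, a list of rows, each a list of 7 numbers: the closure, from 0 (fully open) to 1 (shut), then the shift along the world's x, y, z in units of 25 mm (1.0 is 25 mm), then the turn, a rotation vector about the world's x, y, z in units of 5 degrees (1.0 is 5 degrees). A call has 1 to 5 rows; each row is the pose to reach, as a shift and turn from the pose commanded when the call began; what a row does not reach only later rows make up. A row lasts 1/10 s, in which the tool goes at most 50 mm and 8.59 degrees, less where a joint would pass 70% of its speed; a pose out of reach is approached as far as the arm can. A call with a gripper value outside its range is refused whole. The fingers move at their own pace and stop on an object; FORCE is the grip in N (left out, the last holds). Time passes only in rows, so rows that repeat a pose let the fingers close. It gives the time, the measured TCP pose, the force and the opening at its end, in the units of the state.
- bot.get_obs(): the state, without advancing time (a new reading comes with each control period).
- bot.camera(name): name is "side" or "top"; returns (picture, depth): 400x640x3 uint8, red, green, blue; 400x640 float32, m along the optical axis (not along the pixel's ray), 0 where there is no reading.
- bot.camera_model(name): a dict with "fx", "fy", "cx", "cy" (pixels), "rvec" (rotation vector, rad) and "tvec" (3), from world to camera coordinates, as OpenCV has them. Camera axes: x right, y down, z forward; pixel columns grow to the right and rows downward; lengths in m; the calibration is good to about 2 mm. A picture is of the moment at which its call begins. camera_model takes no time and is no camera call.
- bot.job_done(): hands the job in, once; it reports no verdict.
Trained networks look in the newest picture that a camera, given by its name, has taken for a name from the list of things; names that differ only in an ending like _2 or _b are one class to them, and where a whole thing is asked for, a point or a joint stands for the part that bears it (a point fixed in the world has none). Each returns a list of dicts, best first, with "conf" (0 to 1); they miss things now and then, are a little off and sometimes report something else, mostly with a low value. They report only what shows in the picture. A call takes as long as a camera call.
- bot.regions_of(camera, label): "pixels" (400x640 bool, what is visible of it) and "point" ([row, column] in pixels, amid what is visible of it).
The state is a dict: "time": time; "q": joint angles; "qd": joint speeds; "joint_efforts": joint torques, N m; "ee_pos": TCP position; "tcp_rot": TCP orientation; "wrist_force": force on the tool from outside, world axes, zero at the start; "torque": the same for the moment, N m; "opening": finger opening in m.
Only numpy, scipy, OpenCV 4.12 (cv2) and the standard library are available. Lean on these libraries where they do the work, as an engineer would, in place of code of your own. Each camera call takes 0.05 s, during which the arm holds its last target. There are 200 camera calls.

## Working session

There is one attempt and no reset: what is moved stays moved. The work goes in short steps, Python scripts to look and compute and a shell command to move; the robot and the scene stay as the last step left them, time stands still between calls to the robot, and variables do not carry over. Pictures are saved under pics/ and viewed, about 8 in all and at most 12, crops included, and the job is handed in when it is done.

```bash
mkdir -p pics
cat > h.py <<'E'
import numpy as np, cv2
from workcell import bot
def world(cam,depth,mask):
    m=bot.camera_model(cam); R=cv2.Rodrigues(np.array(m['rvec'],float))[0]; t=np.array(m['tvec'],float).ravel()
    r,c=np.nonzero(mask&(depth>0)); d=depth[r,c]
    P=np.stack([(c-m['cx'])/m['fx']*d,(r-m['cy'])/m['fy']*d,d],1)
    return (P-t)@R, r, c
def proj(cam,P):
    m=bot.camera_model(cam)
    K=np.array([[m['fx'],0,m['cx']],[0,m['fy'],m['cy']],[0,0,1.]])
    return cv2.projectPoints(np.array(P,float).reshape(-1,3),np.array(m['rvec'],float),np.array(m['tvec'],float),K,None)[0].reshape(-1,2)
E
python3 - <<'E'
from h import *
for n in ['top','side']:
    p,d=bot.camera(n); cv2.imwrite(f'pics/{n}0.png',p[...,::-1]); np.savez(f'{n}0.npz',p=p,d=d)
    for l in ['block','lid1','bottle','timer','rim_first']:
        for r in bot.regions_of(n,l):
            P,_,_=world(n,d,r['pixels'])
            print(n,l,round(r['conf'],2),r['point'],len(P),np.round(np.median(P,0),3) if len(P) else '',np.round(P.min(0),3) if len(P) else '',np.round(P.max(0),3)if len(P) else '')
o=bot.get_obs();print(o['time'],o['ee_pos'],o['tcp_rot'],o['wrist_force'])
E
```

```text
top block 0.64 [232.2, 317.4] 3297 [0.531 0.001 0.041] [ 0.439 -0.088 -0.002] [0.63  0.092 0.101]
top lid1 0.54 [225.7, 304.8] 78 [0.543 0.014 0.089] [0.535 0.006 0.038] [0.552 0.025 0.101]
top lid1 0.42 [258.1, 338.0] 52 [ 0.486 -0.042  0.09 ] [ 0.478 -0.049  0.07 ] [ 0.494 -0.034  0.099]
top bottle 0.7 [209.8, 370.8] 573 [ 0.57  -0.095  0.088] [ 0.55  -0.12  -0.003] [ 0.601 -0.076  0.095]
top bottle 0.68 [291.5, 288.6] 582 [0.43  0.045 0.089] [ 0.399  0.025 -0.002] [0.448 0.077 0.094]
top timer 0.74 [164.4, 325.5] 1130 [ 0.655 -0.017  0.018] [ 0.616 -0.057 -0.004] [0.699 0.022 0.024]
top timer 0.45 [210.0, 372.0] 534 [ 0.572 -0.095  0.089] [ 0.552 -0.122 -0.001] [ 0.602 -0.077  0.095]
top rim_first 0.96 [235.4, 316.6] 3292 [0.53  0.001 0.041] [ 0.437 -0.09  -0.002] [0.626 0.094 0.101]
side block 0.95 [211.0, 288.0] 3399 [ 0.519 -0.023  0.041] [ 0.435 -0.093 -0.002] [0.632 0.172 0.1  ]
side lid1 0.74 [211.3, 271.2] 134 [ 0.486 -0.045  0.085] [ 0.477 -0.052  0.067] [ 0.495 -0.035  0.1  ]
side lid1 0.66 [168.6, 317.1] 85 [0.596 0.06  0.084] [0.587 0.049 0.   ] [0.64  0.157 0.096]
side
[... 334 characters left out ...]
.115  0.056] [ 0.551 -0.124 -0.001] [0.625 0.018 0.093]
side bottle 0.78 [203.8, 233.9] 918 [0.425 0.031 0.056] [ 0.403  0.021 -0.001] [0.448 0.065 0.093]
side timer 0.91 [213.7, 353.6] 729 [ 0.655 -0.029  0.018] [ 0.592 -0.107 -0.001] [0.695 0.034 0.09 ]
side timer 0.37 [210.6, 273.2] 145 [ 0.486 -0.045  0.085] [ 0.476 -0.052  0.067] [ 0.495 -0.033  0.1  ]
side rim_first 0.55 [212.7, 286.7] 3413 [ 0.519 -0.022  0.041] [ 0.435 -0.093 -0.002] [0.628 0.185 0.1  ]
side rim_first 0.21 [199.4, 287.9] 150 [ 0.515 -0.017  0.084] [ 0.506 -0.025 -0.   ] [0.552 0.109 0.099]
0.6 [ 0.14234404 -0.53125431  0.23129644] [-8.99991063e+01 -8.65163021e-04 -7.50009107e+01] [-0.4531047   0.24093541 -0.05177031]
```

View pics/top0.png

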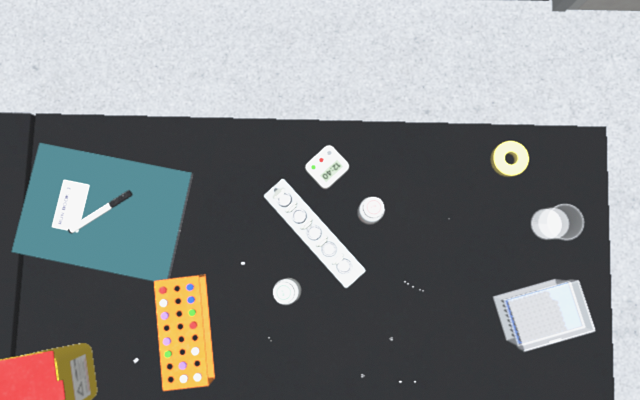

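View pics/side0.png

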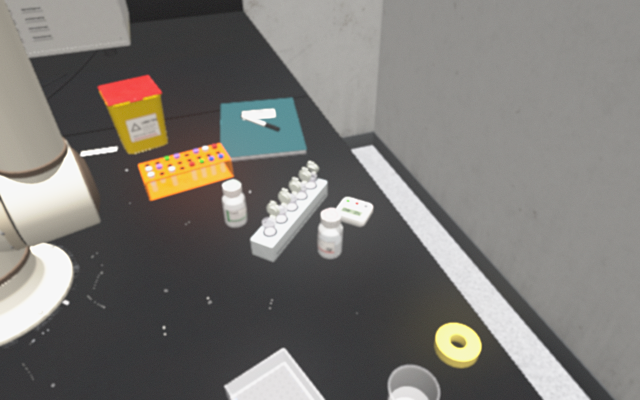

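The top view shows the screw head at about (276,190) px, so the pass runs down-right to (345,268). The bottles are at (371,210) and (287,291), and the timer is at (327,166). Next I'll fit the block outline.

Run:
```python
from h import *
for n in ['top','side']:
    z=np.load(f'{n}0.npz'); d=z['d']
    P,r,c=world(n,d,np.ones(d.shape,bool))
    s=(abs(P[:,2]-.04)<.004)&(abs(P[:,0]-.53)<.12)&(abs(P[:,1])<.12)
    Q=P[s]
    # keep near the row line
    u0=np.array([-.72,-.69]);n0=np.array([.69,-.72]);e=(Q[:,:2]-[.53,0])@n0; Q=Q[(abs(e)<.04)&(abs((Q[:,:2]-[.53,0])@u0)<.13)]
    b=cv2.minAreaRect((Q[:,:2]*1000).astype(np.float32)); print(n,len(Q),b,np.median(Q[:,2]))
    s=(P[:,2]>.075)&(abs(P[:,0]-.53)<.12)&(abs(P[:,1])<.12); T=P[s]
    e=(T[:,:2]-[.53,0])@n0; T=T[abs(e)<.03]; x=(T[:,:2]-[.53,0])@u0
    print('lid pts x along', np.histogram(x*1000,bins=np.arange(-120,121,5))[0], 'lateral',np.round(np.percentile((T[:,:2]-[.53,0])@n0,[2,50,98]),3), T[:,2].max())
p=np.load('top0.npz')['p'];cv2.imwrite('pics/c.png',cv2.resize(p[165:300,250:400][...,::-1],None,fx=5,fy=4.4,interpolation=3))
```

```text
top 2492 ((531.294189453125, 2.7075271606445312), (223.7086944580078, 47.95634841918945), 43.5064811706543) 0.04014937413764726
lid pts x along [ 0  0  0  0 13 30 36  0  0  0  0 20 46  8  0  0  0  0  0 33 44  2  0  0
  0  0  1 41 33  0  0  0  0  0  0 28 32  0  0  0  0  0  0  0  0  0  0  0] lateral [-0.013 -0.001  0.011] 0.10073811369489388
side 1064 ((531.2649536132812, -0.167144775390625), (224.81268310546875, 49.138099670410156), 43.2686767578125) 0.04053853095769773
lid pts x along [ 0  0  0  0  0  7 60  7  0  0  0  8 66 34  0  0  0  0  1 29 70 22  0  0
  0  0  0 41 71 12  0  0  0  0  0 19 86 25  0  0  0  0  0  0  0  0  0  0] lateral [-0.011  0.002  0.013] 0.09997113359209259
```

View pics/c.png

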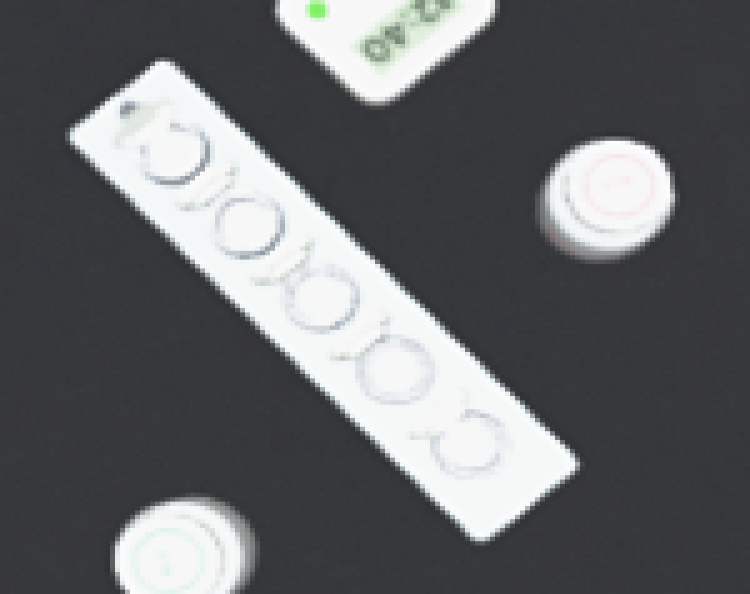

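Both cameras agree on the block: centre (0.531, 0.001), row axis at 43.4°, screw end at +x+y. I'll move to block x = -130 with the jaw axis across the row (yaw -46.6°), high, with the fingers closing on the way.

```bash
for i in 1; do
python3 -m jog '[[1,1,1.25,0,0,0,0.3],[1,2,2.5,0,0,0,0.6],[1,3,3.75,0,0,0,0.9],[1,4,5,0,0,0,1.2],[1,5,6.25,0,0,0,1.5]]' 20
python3 -m jog '[[1,1,1.25,0,0,0,0.3],[1,2,2.5,0,0,0,0.6],[1,3,3.75,0,0,0,0.9],[1,4,5,0,0,0,1.2],[1,5,6.25,0,0,0,1.5]]'
python3 -m jog '[[1,1,1.25,0,0,0,0.3],[1,2,2.5,0,0,0,0.6],[1,3,3.75,0,0,0,0.9],[1,4,5,0,0,0,1.2],[1,5,6.25,0,0,0,1.5]]'
done
python3 -c "
from workcell import bot
o=bot.get_obs();print(o['ee_pos'],o['tcp_rot'],o['q'],o['wrist_force'])
import numpy as np
print((np.array([.6257,.0906,.13])-o['ee_pos'])/.025)"
```

```text
time: 1.1
ee_pos: [0.268, -0.3737, 0.2314]
tcp_rot: [-90.0, -0.0, -67.5]
wrist_force: [1.1, -0.2, 0.2]
opening: 0.0125
time: 1.6
ee_pos: [0.3931, -0.2173, 0.2315]
tcp_rot: [-90.0, -0.0, -59.9]
wrist_force: [0.8, -0.9, 0.3]
opening: -0.0002
time: 2.1
ee_pos: [0.5182, -0.061, 0.2314]
tcp_rot: [-90.0, -0.0, -52.4]
wrist_force: [1.0, -0.9, 0.3]
opening: 0.0002
[ 0.51819733 -0.06095337  0.23144127] [-8.99828039e+01 -2.28845254e-02 -5.24268737e+01] [-6.70624358e+00  1.06456752e+00  6.01267163e+00  9.49198157e+01
 -4.37847266e-03  1.35720626e+02] [ 0.95462689 -0.87926733  0.32211414]
[ 4.30010686  6.06213493 -4.05765073]
```

```bash
python3 -m jog '[[1,1.1,1.5,0,0,0,0.3],[1,2.2,3,0,0,0,0.6],[1,3.3,4.5,0,0,0,0.9],[1,4.3,6.06,0,0,0,1.17],[1,4.3,6.06,0,0,0,1.17]]'
python3 -m jog '[[1,0,0,-1.5,0,0,0],[1,0,0,-3,0,0,0],[1,0,0,-4.2,0,0,0],[1,0,0,-5,0,0,0],[1,0,0,-5,0,0,0]]'
python3 - <<'E'
from h import *
a,d=bot.camera('side'); t,d2=bot.camera('top')
cv2.imwrite('pics/a.png',np.hstack([cv2.resize(a[110:280,200:400],(400,340),interpolation=3),cv2.resize(t[130:300,230:430],(400,340),interpolation=3)])[...,::-1])
o=bot.get_obs();print(o['ee_pos'],o['tcp_rot'],o['wrist_force'],o['time'])
E
```

```text
time: 2.6
ee_pos: [0.6266, 0.0933, 0.2287]
tcp_rot: [-90.1, 0.1, -46.4]
wrist_force: [-0.0, -0.8, -0.2]
opening: 0.0
time: 3.1
ee_pos: [0.623, 0.0883, 0.1031]
tcp_rot: [-90.2, 0.2, -46.7]
wrist_force: [-0.6, -0.5, 0.5]
opening: -0.0
[0.62476237 0.08865792 0.10710314] [-8.99934643e+01 -9.96191355e-03 -4.66717591e+01] [ 0.39915973 -0.01699698  1.19761422] 3.2
```

View pics/a.png

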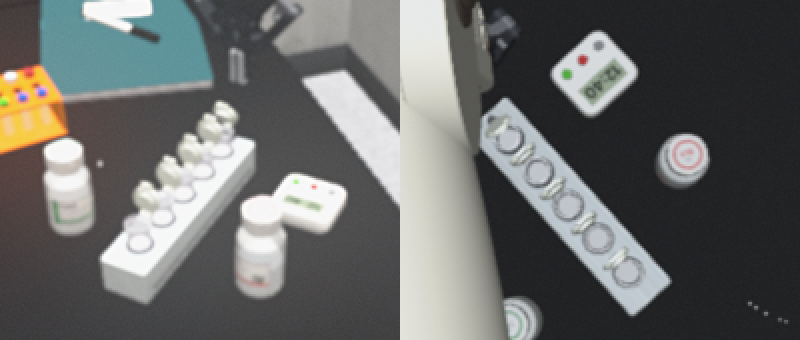

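```bash
python3 -m jog '[[1,0,0,-0.4,0,0,0],[1,0,0,-0.8,0,0,0],[1,0,0,-1.2,0,0,0],[1,0,0,-1.36,0,0,0],[1,0,0,-1.36,0,0,0]]'
python3 -m jog '[[1,0,0,0,0,0,0],[1,0,0,0,0,0,0],[1,0,0,0,0,0,0]]'
cat > st.py <<'E'
from h import *
o=bot.get_obs();p=np.array(o['ee_pos']);e=p[:2]-[.5313,.0013];a=np.radians(43.4)
print('bx %.1f by %.1f z %.1f mm'%(-1e3*(e@[np.cos(a),np.sin(a)]),1e3*(e@[np.sin(a),-np.cos(a)]),p[2]*1e3),np.round(o['tcp_rot'],2),np.round(o['wrist_force'],1),o['time'])
E
python3 st.py
```

```text
time: 3.7
ee_pos: [0.6244, 0.0889, 0.0713]
tcp_rot: [-90.1, 0.0, -46.6]
wrist_force: [-0.2, 0.3, 0.5]
opening: -0.0
time: 4.0
ee_pos: [0.6251, 0.089, 0.0727]
tcp_rot: [-90.0, -0.0, -46.7]
wrist_force: [-0.0, 0.3, 0.3]
opening: -0.0
bx -128.4 by 0.7 z 72.7 mm [-8.997e+01 -2.000e-02 -4.665e+01] [-0.   0.3  0.3] 4.0
```

```bash
for k in a b; do :; done
python3 -m jog '[[1,-0.12,-0.11,0,0,0,0],[1,-0.23,-0.22,0,0,0,0],[1,-0.35,-0.33,0,0,0,0],[1,-0.47,-0.44,0,0,0,0],[1,-0.58,-0.55,0,0,0,0]]' | grep -E 'force|pos'
python3 -m jog '[[1,-0.12,-0.11,0,0,0,0],[1,-0.23,-0.22,0,0,0,0],[1,-0.35,-0.33,0,0,0,0],[1,-0.47,-0.44,0,0,0,0],[1,-0.58,-0.55,0,0,0,0]]' | grep -E 'force|pos'
python3 -m jog '[[1,-0.12,-0.11,0,0,0,0],[1,-0.23,-0.22,0,0,0,0],[1,-0.35,-0.33,0,0,0,0],[1,-0.42,-0.4,0,0,0,0],[1,-0.42,-0.4,0,0,0,0]]'| grep -E 'force|pos'
python3 st.py
python3 - <<'E'
from h import *
a,d=bot.camera('side'); t,d2=bot.camera('top')
cv2.imwrite('pics/b.png',np.hstack([cv2.resize(a[140:270,230:350],(480,520),interpolation=3),cv2.resize(t[170:300,240:320],(320,520),interpolation=3)])[...,::-1])
E
```

```text
ee_pos: [0.61, 0.0749, 0.0723]
wrist_force: [-0.2, 0.3, -0.5]
ee_pos: [0.5956, 0.0612, 0.0723]
wrist_force: [-0.0, 0.1, -0.1]
ee_pos: [0.5851, 0.0512, 0.0723]
wrist_force: [0.4, -1.1, -0.7]
bx -73.4 by 0.7 z 72.3 mm [-90.    -0.   -46.66] [ 0.4 -1.1 -0.7] 5.5
```

View pics/b.png

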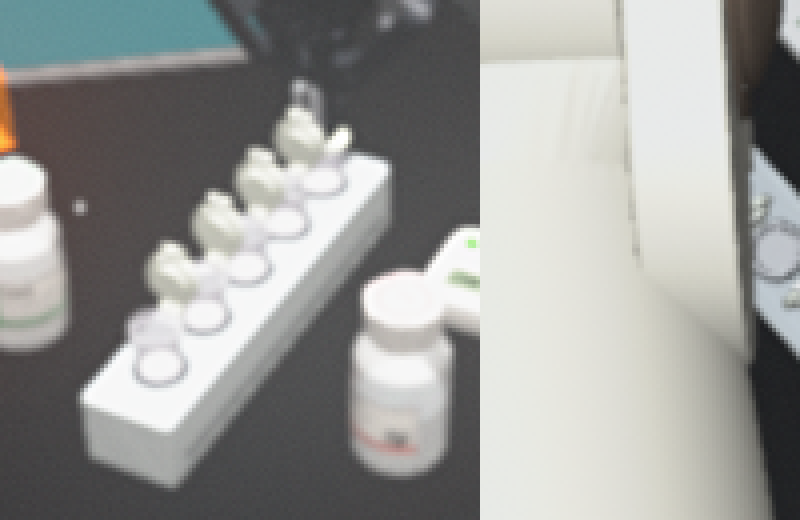

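```bash
cat > prof.py <<'E'
from h import *
import sys
def run():
  for n in ['side','top']:
    p,d=bot.camera(n); P,r,c=world(n,d,np.ones(d.shape,bool))
    a=np.radians(43.4); e=P[:,:2]-[.5313,.0013]; x=-1e3*(e@[np.cos(a),np.sin(a)]); y=1e3*(e@[np.sin(a),-np.cos(a)]); z=P[:,2]*1e3
    print(n)
    for x0 in range(-112,112,4):
        s=(x>=x0)&(x<x0+4)&(abs(y)<16)&(z>58)&(z<110)
        if s.sum(): print((x0,int(s.sum()),*np.round(np.percentile(z[s],[10,50,90])).astype(int),*np.round(np.percentile(y[s],[5,95])).astype(int)),end=' ')
    print()
run()
E
python3 prof.py
```

```text
side
(-92, 1, np.int64(69), np.int64(69), np.int64(69), np.int64(7), np.int64(7)) (-88, 2, np.int64(70), np.int64(70), np.int64(71), np.int64(8), np.int64(10)) (-84, 8, np.int64(60), np.int64(67), np.int64(74), np.int64(9), np.int64(13)) (-80, 17, np.int64(61), np.int64(90), np.int64(104), np.int64(10), np.int64(15)) (-76, 24, np.int64(60), np.int64(73), np.int64(98), np.int64(7), np.int64(16)) (-72, 37, np.int64(59), np.int64(81), np.int64(104), np.int64(1), np.int64(15)) (-68, 60, np.int64(85), np.int64(97), np.int64(107), np.int64(-11), np.int64(14)) (-64, 39, np.int64(94), np.int64(102), np.int64(108), np.int64(-4), np.int64(9)) (-60, 38, np.int64(80), np.int64(91), np.int64(97), np.int64(-6), np.int64(12)) (-56, 76, np.int64(69), np.int64(81), np.int64(90), np.int64(-10), np.int64(11)) (-52, 36, np.int64(61), np.int64(67), np.int64(86), np.int64(-5), np.int64(7)) (-48, 4, np.int64(62), np.int64(63), np.int64(66), np.int64(6), np.int64(11)) (-44, 2, np.int64(61), np.int64(63), np.int64(66), np.int64(11), np.int64(12)) (-40, 5, np.int64(61), np.int64(64), np.int64(66), np.int64(10
[... 3788 characters left out ...]
, np.int64(92), np.int64(96), np.int64(98), np.int64(-8), np.int64(5)) (60, 35, np.int64(86), np.int64(91), np.int64(98), np.int64(-12), np.int64(11)) (64, 20, np.int64(72), np.int64(87), np.int64(91), np.int64(-8), np.int64(7)) (68, 13, np.int64(63), np.int64(65), np.int64(67), np.int64(-9), np.int64(7)) (72, 9, np.int64(62), np.int64(64), np.int64(68), np.int64(-11), np.int64(10)) (76, 7, np.int64(62), np.int64(66), np.int64(68), np.int64(-12), np.int64(10)) (80, 8, np.int64(63), np.int64(65), np.int64(67), np.int64(-13), np.int64(10)) (84, 12, np.int64(63), np.int64(65), np.int64(67), np.int64(-10), np.int64(9)) (88, 16, np.int64(62), np.int64(65), np.int64(68), np.int64(-7), np.int64(4))
```

Run:
```python
from h import *
p,d=bot.camera('side'); m=np.zeros(d.shape,bool); m[168:186:2,306:324:2]=1
P,r,c=world('side',d,m); a=np.radians(43.4); e=P[:,:2]-[.5313,.0013]; x=-1e3*(e@[np.cos(a),np.sin(a)]); y=1e3*(e@[np.sin(a),-np.cos(a)])
for i in range(len(r)): print((int(r[i]),int(c[i]),round(x[i]),round(y[i]),round(P[i,2]*1e3),int(p[r[i],c[i]].mean())),end='\n' if c[i]==322 else ' ')
cv2.imwrite('pics/d.png',cv2.resize(p[145:205,285:345][...,::-1],None,fx=10,fy=10,interpolation=3))
```

```text
(168, 306, -62, 1, 97, 226) (168, 308, -62, 5, 98, 169) (168, 310, -64, 8, 98, 120) (168, 312, -68, 11, 96, 75) (168, 314, -71, 14, 96, 75) (168, 316, -78, 15, 92, 74) (168, 318, -195, -43, 3, 77) (168, 320, -200, -40, 1, 75) (168, 322, -203, -37, 0, 76)
(170, 306, -57, 3, 96, 231) (170, 308, -63, 5, 93, 194) (170, 310, -64, 8, 93, 125) (170, 312, -69, 10, 91, 76) (170, 314, -69, 15, 92, 79) (170, 316, -76, 16, 88, 83) (170, 318, -191, -41, 0, 73) (170, 320, -191, -36, 2, 76) (170, 322, -195, -32, 0, 76)
(172, 306, -58, 2, 90, 234) (172, 308, -58, 7, 92, 244) (172, 310, -62, 10, 90, 173) (172, 312, -65, 12, 89, 73) (172, 314, -69, 15, 87, 177) (172, 316, -80, 13, 80, 212) (172, 318, -182, -36, 1, 84) (172, 320, -185, -32, 1, 75) (172, 322, -186, -28, 2, 77)
(174, 306, -55, 4, 88, 238) (174, 308, -56, 8, 89, 231) (174, 310, -57, 12, 89, 207) (174, 312, -66, 11, 83, 173) (174, 314, -70, 14, 82, 255) (174, 316, -82, 12, 73, 255) (174, 318, -174, -32, 2, 98) (174, 320, -177, -28, 1, 77) (174, 322, -180, -25, 0, 78)
(176, 306, -54, 5, 84, 203) (176, 308, -57, 7, 83, 204) (176, 310, -57, 1
[... 518 characters left out ...]
4, 63, 197) (180, 312, -72, 8, 64, 205) (180, 314, -77, 10, 61, 188) (180, 316, -83, 11, 57, 202) (180, 318, -107, 3, 40, 245) (180, 320, -107, 8, 41, 249) (180, 322, -109, 12, 41, 246)
(182, 306, -54, 4, 69, 231) (182, 308, -69, 0, 58, 221) (182, 310, -72, 3, 57, 236) (182, 312, -74, 7, 57, 233) (182, 314, -76, 10, 57, 215) (182, 316, -84, 11, 51, 237) (182, 318, -99, 7, 41, 246) (182, 320, -102, 10, 40, 246) (182, 322, -105, 14, 39, 247)
(184, 306, -51, 6, 67, 242) (184, 308, -69, 0, 53, 246) (184, 310, -72, 3, 52, 246) (184, 312, -71, 8, 54, 247) (184, 314, -76, 10, 52, 241) (184, 316, -84, 11, 46, 219) (184, 318, -93, 10, 40, 246) (184, 320, -94, 15, 41, 246) (184, 322, -95, 19, 42, 246)
```

View pics/d.png

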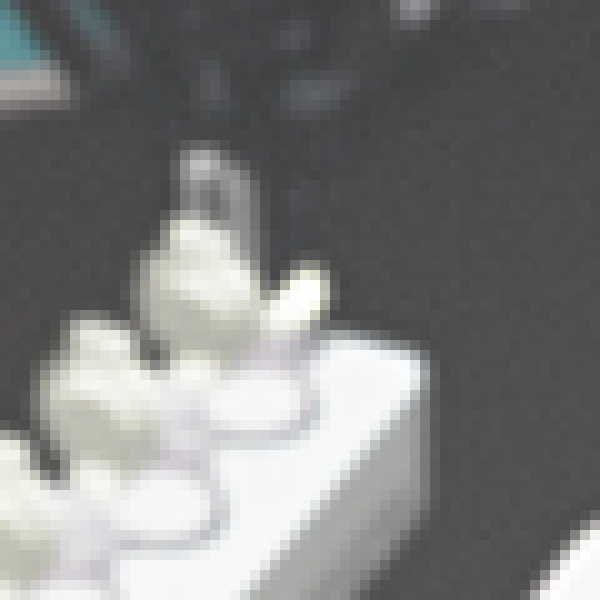

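Lid 1 lies almost flat beneath the fingertip, near pixel (314,177), with its top at about 70–73 mm. Lids 2–5 still stand. I'll lower in small steps and watch the force.

```bash
python3 -m jog '[[1,0,0,-0.02,0,0,0],[1,0,0,-0.04,0,0,0],[1,0,0,-0.06,0,0,0],[1,0,0,-0.06,0,0,0]]' | grep -E 'force|pos'
python3 -m jog '[[1,0,0,-0.02,0,0,0],[1,0,0,-0.02,0,0,0],[1,0,0,-0.02,0,0,0]]' | grep -E 'force|pos'
python3 -m jog '[[1,0,0,-0.02,0,0,0],[1,0,0,-0.02,0,0,0],[1,0,0,-0.02,0,0,0]]' | grep -E 'force|pos'; python3 st.py
```

```text
ee_pos: [0.5853, 0.0515, 0.0706]
wrist_force: [-0.9, -0.6, 0.4]
ee_pos: [0.5853, 0.0515, 0.0703]
wrist_force: [0.0, 0.2, 0.1]
ee_pos: [0.5854, 0.0515, 0.0701]
wrist_force: [-1.1, -0.3, 3.2]
bx -73.8 by 0.7 z 70.1 mm [-8.999e+01 -1.000e-02 -4.665e+01] [-1.1 -0.3  3.2] 6.75
```

Light contact (about 3 N) at z = 70.1 mm, so lid 1 is shut. I'll raise 0.5 mm and go on to lids 2 and 3.

```bash
python3 -m jog '[[1,0,0,0.02,0,0,0],[1,-0.06,-0.055,0.02,0,0,0],[1,-0.12,-0.11,0.02,0,0,0],[1,-0.23,-0.22,0.02,0,0,0],[1,-0.35,-0.33,0.02,0,0,0]]' | grep -E 'force|pos'
python3 -m jog '[[1,-0.12,-0.11,0,0,0,0],[1,-0.23,-0.22,0,0,0,0],[1,-0.35,-0.33,0,0,0,0],[1,-0.47,-0.44,0,0,0,0],[1,-0.58,-0.55,0,0,0,0]]' | grep -E 'force|pos'
python3 -m jog '[[1,-0.08,-0.075,0,0,0,0],[1,-0.15,-0.14,0,0,0,0],[1,-0.23,-0.22,0,0,0,0],[1,-0.23,-0.22,0,0,0,0]]'| grep -E 'force|pos'
python3 st.py
```

```text
ee_pos: [0.5766, 0.0432, 0.0705]
wrist_force: [1.1, 0.8, 1.6]
ee_pos: [0.5617, 0.0292, 0.0702]
wrist_force: [-1.1, 0.4, 0.2]
ee_pos: [0.5562, 0.0238, 0.0703]
wrist_force: [0.8, 0.5, -0.2]
bx -33.5 by 0.7 z 70.3 mm [-90.     0.   -46.66] [ 0.8  0.5 -0.2] 8.15
```

```bash
python3 -m jog '[[1,-0.06,-0.055,0,0,0,0],[1,-0.17,-0.165,0,0,0,0],[1,-0.29,-0.275,0,0,0,0],[1,-0.41,-0.385,0,0,0,0],[1,-0.52,-0.495,0,0,0,0]]' | grep -E 'force|pos'
python3 -m jog '[[1,-0.12,-0.11,0,0,0,0],[1,-0.23,-0.22,0,0,0,0],[1,-0.35,-0.33,0,0,0,0],[1,-0.47,-0.44,0,0,0,0],[1,-0.58,-0.55,0,0,0,0]]' | grep -E 'force|pos'
python3 -m jog '[[1,-0.05,-0.045,0,0,0,0],[1,-0.05,-0.045,0,0,0,0]]'| grep -E 'force|pos'
python3 st.py
python3 - <<'E'
from h import *
a,d=bot.camera('side'); t,d2=bot.camera('top')
cv2.imwrite('pics/e.png',np.hstack([cv2.resize(a[140:270,230:350],(480,520),interpolation=3),cv2.resize(t[170:300,240:320],(320,520),interpolation=3)])[...,::-1])
E
```

```text
ee_pos: [0.543, 0.0113, 0.0703]
wrist_force: [-0.0, 0.6, 0.9]
ee_pos: [0.5285, -0.0024, 0.0702]
wrist_force: [1.1, -0.7, 0.4]
ee_pos: [0.5274, -0.0034, 0.0703]
wrist_force: [0.8, -0.2, -0.4]
bx 6.1 by 0.8 z 70.3 mm [-90.    -0.   -46.66] [ 0.8 -0.2 -0.4] 9.35
```

View pics/e.png

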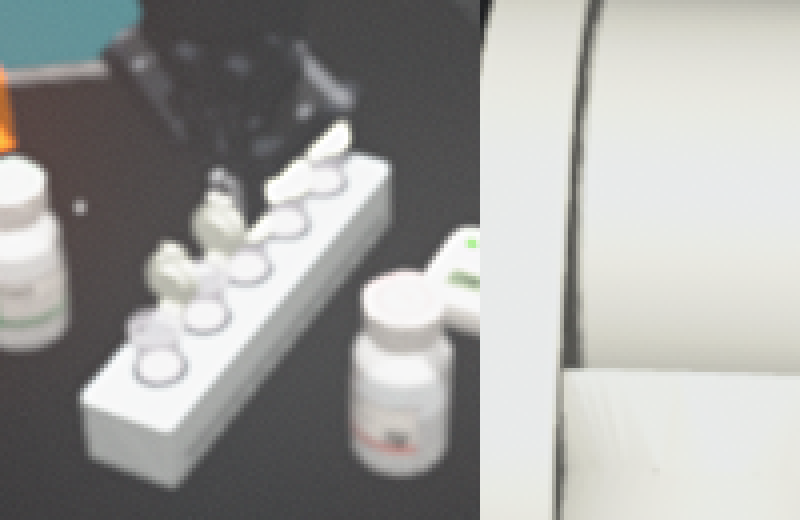

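Lids 1–3 lie flat at about (330,140), (290,183) and (262,230). Lids 4 and 5 still stand, and the block hasn't moved. I'll go on to lids 4 and 5, then run off the end.

```bash
python3 -m jog '[[1,-0.06,-0.055,0,0,0,0],[1,-0.17,-0.165,0,0,0,0],[1,-0.29,-0.275,0,0,0,0],[1,-0.41,-0.385,0,0,0,0],[1,-0.52,-0.495,0,0,0,0]]' | grep -E 'force|pos'
python3 -m jog '[[1,-0.12,-0.11,0,0,0,0],[1,-0.23,-0.22,0,0,0,0],[1,-0.35,-0.33,0,0,0,0],[1,-0.47,-0.44,0,0,0,0],[1,-0.58,-0.55,0,0,0,0]]' | grep -E 'force|pos'
python3 -m jog '[[1,-0.12,-0.11,0,0,0,0],[1,-0.23,-0.22,0,0,0,0],[1,-0.35,-0.33,0,0,0,0],[1,-0.47,-0.44,0,0,0,0],[1,-0.58,-0.55,0,0,0,0]]' | grep -E 'force|pos'
python3 -m jog '[[1,-0.12,-0.11,0,0,0,0],[1,-0.23,-0.22,0,0,0,0],[1,-0.35,-0.33,0,0,0,0],[1,-0.47,-0.44,0,0,0,0],[1,-0.58,-0.55,0,0,0,0]]' | grep -E 'force|pos'
python3 -m jog '[[1,-0.12,-0.11,0,0,0,0],[1,-0.23,-0.22,0,0,0,0],[1,-0.35,-0.33,0,0,0,0],[1,-0.47,-0.44,0,0,0,0],[1,-0.58,-0.55,0,0,0,0]]' | grep -E 'force|pos'
python3 -m jog '[[1,-0.12,-0.11,0,0,0,0],[1,-0.23,-0.22,0,0,0,0],[1,-0.35,-0.33,0,0,0,0],[1,-0.47,-0.44,0,0,0,0],[1,-0.47,-0.44,0,0,0,0]]' | grep -E 'force|pos'
python3 st.py
```

```text
ee_pos: [0.5143, -0.016, 0.0703]
wrist_force: [0.4, 0.6, 1.0]
ee_pos: [0.4998, -0.0296, 0.0702]
wrist_force: [-0.5, -0.6, -0.2]
ee_pos: [0.4853, -0.0434, 0.0703]
wrist_force: [1.2, -0.2, 0.1]
ee_pos: [0.4708, -0.0571, 0.0702]
wrist_force: [0.1, 1.1, 0.3]
ee_pos: [0.4563, -0.0709, 0.0703]
wrist_force: [0.0, -1.1, -0.1]
ee_pos: [0.4445, -0.0819, 0.0703]
wrist_force: [0.9, -0.5, 0.6]
bx 120.2 by 0.8 z 70.3 mm [-90.     0.   -46.67] [ 0.9 -0.5  0.6] 12.45
```

```bash
python3 -m jog '[[1,-0.2,-0.2,0.5,0,0,0],[1,-0.2,-0.2,1.5,0,0,0],[1,-0.2,-0.2,3,0,0,0],[1,-0.2,-0.2,4.5,0,0,0],[1,-0.2,-0.2,6,0,0,0]]'|grep pos
python3 -m jog '[[1,-0.8,-1.5,0,0,0,0],[1,-1.6,-3,0,0,0,0],[1,-2.4,-4.5,0,0,0,0],[1,-3.2,-6,0,0,0,0],[1,-4,-7.5,0,0,0,0]]'|grep pos
python3 -m jog '[[1,-0.5,-1.5,0,0,0,0],[1,-1,-3,0,0,0,0],[1,-1.5,-4.5,0,0,0,0],[1,-1.5,-4.5,0,0,0,0],[1,-1.5,-4.5,0,0,0,0]]'
python3 - <<'E'
from h import *
a,d=bot.camera('side'); t,d2=bot.camera('top')
cv2.imwrite('pics/f.png',np.hstack([cv2.resize(a[140:270,230:350],(400,433),interpolation=3),cv2.resize(t[170:300,250:370],(400,433),interpolation=3)])[...,::-1])
for n,D in [('top',d2),('side',d)]:
    P,r,c=world(n,D,np.ones(D.shape,bool)); a=np.radians(43.4)
    e=P[:,:2]-[.5313,.0013]; x=-1e3*(e@[np.cos(a),np.sin(a)]); y=1e3*(e@[np.sin(a),-np.cos(a)]); z=P[:,2]*1e3
    s=(abs(z-40)<4)&(abs(x)<125)&(abs(y)<40); print(n,cv2.minAreaRect((P[s,:2]*1e3).astype(np.float32)))
    for k in range(5):
        s=(abs(x-(-80+40*k+1.5))<14)&(abs(y)<11)&(z>60); print(k+1,s.sum(),'slope',np.round(np.polyfit(x[s],z[s],1)[0],3) if s.sum()>5 else '','z',np.round(np.percentile(z[s],[5,50,95,100]),1))
    for l in ['bottle','timer']:
        for q in bot.regions_of(n,l):
            if q['conf']>.6: print(l,np.round(np.median(world(n,D,q['pixels'])[0],0),3))
E
```

```text
ee_pos: [0.4394, -0.0868, 0.2228]
ee_pos: [0.3385, -0.2755, 0.2215]
time: 13.95
ee_pos: [0.3017, -0.3871, 0.2207]
tcp_rot: [-90.0, 0.0, -46.8]
wrist_force: [0.4, -0.1, -0.1]
opening: -0.0001
top ((531.2513427734375, 2.6126708984375), (223.82232666015625, 47.87556076049805), 43.500389099121094)
1 168 slope -0.009 z [67.9 70.3 72.6 73.8]
2 177 slope -0.02 z [67.5 69.8 72.2 73.3]
3 179 slope 0.012 z [68.  69.9 72.5 75.1]
4 178 slope 0.009 z [67.9 70.3 72.7 73.8]
5 181 slope 0.013 z [67.7 70.1 72.3 73.1]
bottle [0.43  0.045 0.088]
bottle [ 0.571 -0.096  0.088]
timer [ 0.655 -0.018  0.018]
side ((532.2503051757812, -0.4266204833984375), (225.78997802734375, 49.139793395996094), 42.61659240722656)
1 92 slope -0.136 z [61.6 70.3 71.8 72.6]
2 103 slope -0.17 z [60.8 70.6 72.3 73.1]
3 112 slope -0.147 z [61.  70.5 72.2 73.5]
4 124 slope -0.159 z [61.  70.4 72.  73.4]
5 129 slope -0.115 z [62.3 70.5 72.2 73.3]
bottle [0.425 0.031 0.057]
bottle [ 0.57  -0.115  0.058]
timer [ 0.655 -0.029  0.018]
```

View pics/f.png

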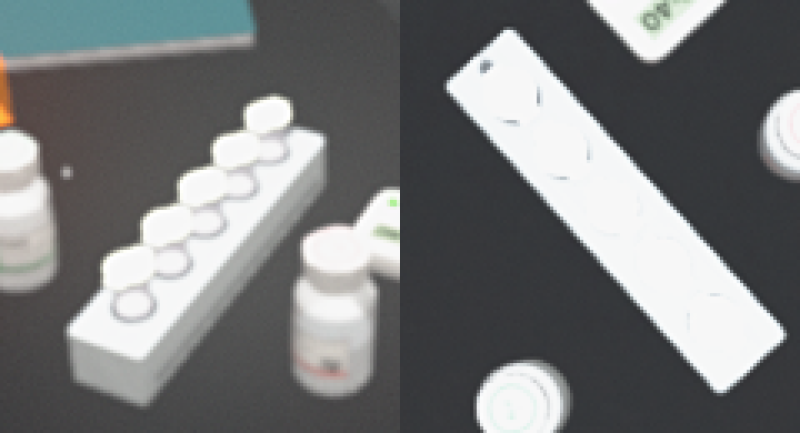

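All five lids lie flat, with tops at about 70 mm. The block, bottles and timer haven't moved, and the arm is clear of everything.

```bash
python3 -c "
from workcell import bot
print(bot.job_done())"
```

```text
the job is handed in; nothing more can be done
None
```

All five lids are shut, folded in order from the screw-head end in one light pass of the closed fingertips at about 70.3 mm. I handed the job in at about 14 s, against the 43 s limit. The highest force I read was about 3 N, in one brief touch on lid 1 to find the right height; readings came only at the end of each move.

- **Lids:** in the top camera all five are flat, with median height 69.8–70.3 mm and slope no more than 0.02. The side camera also puts the lid tops at about 70.5 mm. Its slopes came out at -0.12 to -0.17, most likely because the vial walls below the lids were included in that fit. The picture shows all the lids flat.
- **Block:** the top camera puts it within 0.1 mm of where it started. The side camera's outline fit differs by about 1 mm and 0.7°. I put that down to lower resolution and the newly shut lids hiding part of the block.
- **Bottles and timer:** they are within about 1 mm of their first positions.
- **Arm:** it finished clear of everything, at z = 0.22 m and well to the side.

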